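# Tare a kitchen scale and weigh the cooker whistle

## Robot

A 6-joint arm with a two-finger parallel gripper is mounted at the origin on the work surface. World frame = base frame: x ahead of the robot, y to its left, z up, the work surface at z = 0. Lengths are in m, angles in rad, forces in N, time in s.
With the tool pointing down it reaches from about 0.35 to 0.775 m from the base axis. Payload 5.5 kg.
Tool frame: the origin (TCP) lies at the very end of the fingers, on their centre line; the grasp point (between the pads) lies 19 mm behind it; y points along the fingers, z is the direction in which the jaws open and shut, and the axes are right-handed (so a half turn about y gives the same grasp; the last joint's range is limited). The gripper opens to 85 mm and grips with 20 to 120 N. Pads are 22 mm wide; open, the fingers measure 114 mm over their backs; the gripper's body (76 mm by 85 mm) begins 54 mm behind the grasp point. The pads swing forward as they close: fully open they stand 13 mm farther back than shut.
Start: joints at [-1.479, 0.313, 0.046, 1.304, 0, 1.431], TCP at [0.132, -0.56, 0.231] pointing down, gripper open.
Joint ranges: [-2.76, 2.76], [-0.86, 1.69], [-1.03, 1.26], [-2.2, 2.34], [-1.47, 1.5], [-3.14, 3.14]. Speed limits (rad/s): [2.57, 2.57, 3.14, 3.14, 3.14, 3.14].

## Interface

Orientations are given as a unit quaternion [w, x, y, z].
In Python, from workcell import env gives the robot as it stands.
- The arm moves only by the shell command python3 -m inch 'ROWS' [OPENING] [FORCE]. ROWS is JSON, a list that holds one entry, the list of rows, each a list of 4 numbers: the shift along the tool's x, y, z in mm, then the turn about the tool's y in degrees. In form: [[[tx, ty, tz, spin], ...]]. A call has 1 to 10 rows; each row is the pose to reach, as a shift and turn from the pose commanded when the call began, along the tool's axes at that moment; what a row does not reach only later rows make up. A row lasts 1/10 s, in which the tool goes at most 50 mm and 8.59 degrees, less where a joint would pass 70% of its speed; a pose out of reach is approached as far as the arm can. A call with a gripper value outside its range is refused whole. OPENING is the finger opening in mm, from 0 to 85.4, set as the call begins (- or left out, the last holds). The fingers move at their own pace and stop on an object; FORCE is the grip in N (left out, the last holds). Time passes only in rows, so rows that repeat a pose let the fingers close. It gives the time, the measured TCP pose, the force and the opening at its end, in the units of the state.
- env.get_state(): the state, without advancing time (a new reading comes with each control period).
- env.read_camera(name): name is "side" or "top" or "wrist"; returns the picture (400x640x3 uint8, blue, green, red); there is no depth.
- env.camera_model(name): a dict with "fx", "fy", "cx", "cy" (pixels), "R" (3x3) and "t" (3): a world point X has camera coordinates R X + t; the wrist camera has in their place "mount" (4x4, takes a point from camera to tool coordinates, whose origin is the TCP and whose axes are the tool frame's). Camera axes: x right, y down, z forward; pixel columns grow to the right and rows downward; lengths in m; the calibration is good to about 2 mm. A picture is of the moment at which its call begins: read the wrist's pose just before it. camera_model takes no time and is no camera call.
- env.hand_in(): hands the job in, once; it reports no verdict.
The state is a dict: "clock": time; "joint_pos": joint angles; "qvel": joint speeds; "tau": joint torques, N m; "tcp_pos": TCP position; "orientation": TCP orientation; "wrist_force": force on the tool from outside, world axes, zero at the start; "ft_torque": the same for the moment, N m; "finger_gap": finger opening in m.
Only numpy, scipy, OpenCV 4.12 (cv2) and the standard library are available. Lean on these libraries where they do the work, as an engineer would, in place of code of your own. Each camera call takes 0.05 s, during which the arm holds its last target.

## Task

Weigh the steel cooker whistle: move the aluminium separator disc from the turntable to the middle of the scale's steel pan and let go of it, then tare the scale by pressing its flat blue key with the fingertips for half a second (it wants about 6 N and must never feel more than 20 N), and only then stand the whistle upright inside the separator and let go. Set both things down rather than dropping them, do not press the grey key, and leave everything else where it stands.

Things in the scene. Friction and masses are not known exactly. Their poses are not given: they have to be found in the camera images.
- dish: Cooker separator: round aluminium disc, 120 mm across, 4 mm floor (dark painted dots for perforations) with a thin rim round its edge, rim top 9 mm above the underside (inside radius 56 mm); upright round lifting knob at its centre, 14 mm diameter, its top 44 mm above the underside. 110 g. Loose, lies flat on the turntable at the start. Origin: centre of the underside, z up.
- whistle: Cooker whistle (weight): upright steel cylinder, 32 mm diameter and 37 mm high, with a 4 mm step in to a neck and a small black cap 20 mm across on top; 49 mm high in all, 60 to 130 g. Loose, stands on the turntable at the start. Origin: centre of the underside, z up. It fits beside the separator's knob: standing with its axis 25 to 38 mm from the knob's axis it clears knob and rim.
- scale: White kitchen scale, fixed to the counter, 250 mm deep (its x) by 180 mm wide (its y), body top 24 mm above the counter. Origin: centre of the underside; its x axis points from the key console (the end nearer the robot) to the pan. Round steel pan, 150 mm diameter, centred 40 mm along +x, top 40 mm above the counter. Console at x = -95 mm: small dark display in the middle, blue tare key at y = +55 mm, grey unit key at y = -55 mm.
- pan_top (a point): Centre of the top of the scale's steel pan (150 mm diameter, 40 mm above the counter).
- tare_key: Blue square membrane key with a small white dot, 36 by 36 mm, its flat top 3.6 mm above the scale's body (27.6 mm above the counter). Pressed straight down it gives only 1.5 mm, springy at 4 N per mm (stops hard at 6 N); it registers when the fingertips press it with more than 4 N for 0.3 s and is damaged above 20 N. Origin: centre of its underside.
- tare_top (a point): Centre of the top of the blue tare key, where to press.
- unit_key: Grey key of the same size and shape, 110 mm from the blue one on the scale's console; not to be pressed. Origin: centre of its underside.
- turntable: Round wooden turntable, 340 mm diameter, its flat top 30 mm above the counter, stiff to turn. Origin: centre of its foot, on the counter. The separator, whistle, canister, gasket and funnel stand on it around its rim.
- canister: Cream ceramic canister with closed lid, 92 mm diameter, 102 mm high, on the turntable; bystander. Origin: centre of the underside.
- gasket: Grey rubber ring lying flat on the turntable, 80 mm outside diameter, 6 mm thick; bystander. Origin: centre of the underside.
- funnel: Yellow plastic funnel standing mouth down on the turntable, 80 mm across, 85 mm high; bystander. Origin: centre of the underside.
- tumbler: Steel tumbler, about 72 mm across and 100 mm high, standing on the counter between and beyond turntable and scale; bystander. Origin: centre of the underside.
- spice_jar: Amber glass jar with red cap, about 56 mm across and 90 mm high, on the counter between and beyond turntable and scale; bystander. Origin: centre of the underside.
Things that resemble listed ones, but are neither listed nor needed, are in the scene too. Of the things that look like the whistle, the larger one is meant.

How it is judged:
By the outcome, as a careful person would: the job done as asked, in the order asked, and still so for the second after the job is handed in, with the robot touching nothing.
It also fails if it takes over 70 s, if anything falls off the work surface, if the arm or the gripper's body presses on something with over 40 N, if the wrist force passes 120 N, or if a joint passes its speed limit or range.

## Working session

There is one attempt and no reset: what is moved stays moved. The work goes in short steps, Python scripts to look and compute and a shell command to move; the robot and the scene stay as the last step left them, time stands still between calls to the robot, and variables do not carry over. Pictures are saved under pics/ and viewed, and the job is handed in when it is done.

```bash
mkdir -p pics; ls; python3 - <<'E'
from workcell import env
import cv2
s=env.get_state()
for k,v in s.items(): print(k,v)
for n in ("top","side","wrist"):
    m=env.camera_model(n); print(n,m)
    cv2.imwrite(f"pics/{n}0.png",env.read_camera(n))
E
```

```text
pics
clock 0.0
joint_pos [-1.47861093e+00  3.13981058e-01  4.49682879e-02  1.30362016e+00
 -4.18444031e-06  1.43117946e+00]
qvel [ 0.00018511 -0.00051374 -0.00154566  0.00123239 -0.00045715  0.00159891]
tau [-1.05632858e-03 -4.80627823e+01  2.98532599e+01  1.93080615e-02
 -5.19060677e-05 -2.32548530e-06]
tcp_pos [ 0.13202701 -0.55909764  0.23041552]
orientation [ 0.081785   -0.08175716  0.70301168 -0.7017133 ]
wrist_force [ 0.19353282 -0.07812704 -0.57076126]
ft_torque [-0.02582524  0.00700708  0.00593006]
finger_gap 0.08542698194644634
top {'fx': 374.4898057014357, 'fy': 374.4898057014357, 'cx': 316.76666118352307, 'cy': 199.43229689903166, 'R': array([[-0.02181063, -0.99965405, -0.01469971],
       [-0.99675797,  0.02288171, -0.07713603],
       [ 0.0774457 ,  0.01296967, -0.99691221]]), 't': array([-0.00821275,  0.50727732,  0.8553342 ])}
side {'fx': 467.27493647783206, 'fy': 467.27493647783206, 'cx': 319.5377263981978, 'cy': 196.9361905800806, 'R': array([[ 0.99747902, -0.07057503,  0.00740032],
       [-0.03132314, -0.53147018, -0.84649767],
       [ 0.06367465,  0.84413187, -0.53234099]]), 't': array([-0.50552423,  0.05755037,  0.97743466])}
wrist {'fx': 353.63864715762855, 'fy': 353.63864715762855, 'cx': 320.7401754627345, 'cy': 197.58784142149037, 'mount': array([[ 4.99844366e-04,  9.62400401e-01,  2.71634348e-01,
        -6.95049397e-02],
       [-4.69227101e-06, -2.71634380e-01,  9.62400522e-01,
        -1.42518078e-01],
       [ 9.99999875e-01, -4.82325060e-04, -1.31259071e-04,
        -2.12424094e-04],
       [ 0.00000000e+00,  0.00000000e+00,  0.00000000e+00,
         1.00000000e+00]])}
```

View pics/top0.png

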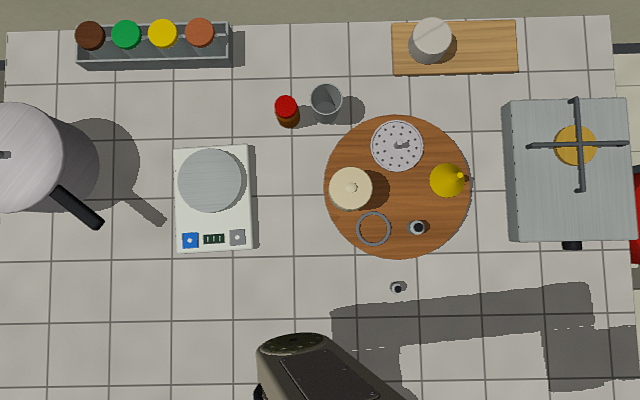

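View pics/side0.png

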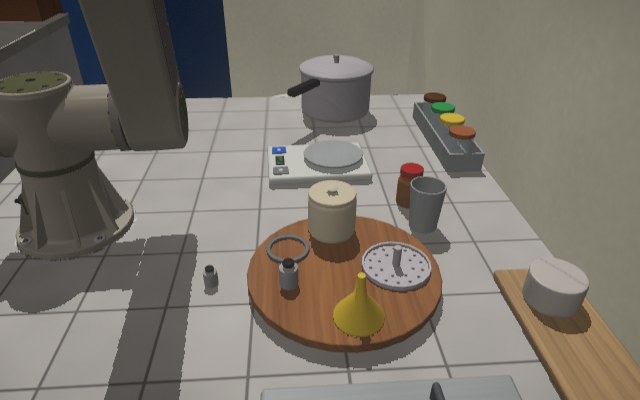

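View pics/wrist0.png

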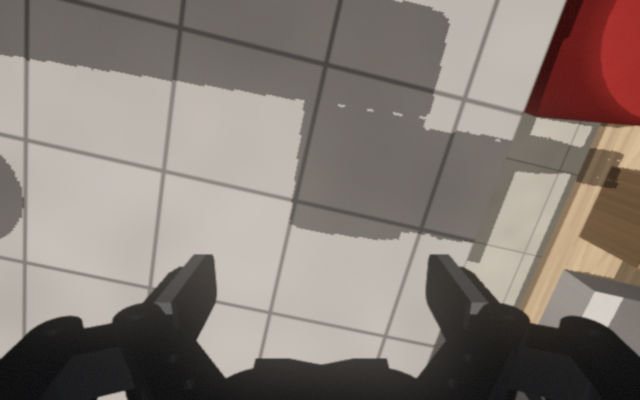

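Top view: scale at about (214,198) with the blue key at (190,240), turntable at (397,187), dish knob at about (402,145), whistle at (417,227) and a smaller decoy on the counter at (398,287). I'll enlarge crops next.

```bash
python3 - <<'E'
import cv2
t=cv2.imread('pics/top0.png'); s=cv2.imread('pics/side0.png')
a=cv2.resize(t[105:265,360:480],None,fx=5,fy=5,interpolation=cv2.INTER_CUBIC)[:, :]
cv2.imwrite('pics/t_a.png',cv2.resize(t[110:250,355:475],None,fx=4.2,fy=4.2,interpolation=cv2.INTER_CUBIC))
cv2.imwrite('pics/t_b.png',cv2.resize(t[135:265,160:270],None,fx=4.5,fy=4.5,interpolation=cv2.INTER_CUBIC))
cv2.imwrite('pics/s_a.png',cv2.resize(s[225:345,240:440],None,fx=4,fy=4,interpolation=cv2.INTER_CUBIC))
cv2.imwrite('pics/s_b.png',cv2.resize(s[130:200,250:400],None,fx=5,fy=5,interpolation=cv2.INTER_CUBIC))
E
```

```text
(no output)
```

View pics/t_a.png

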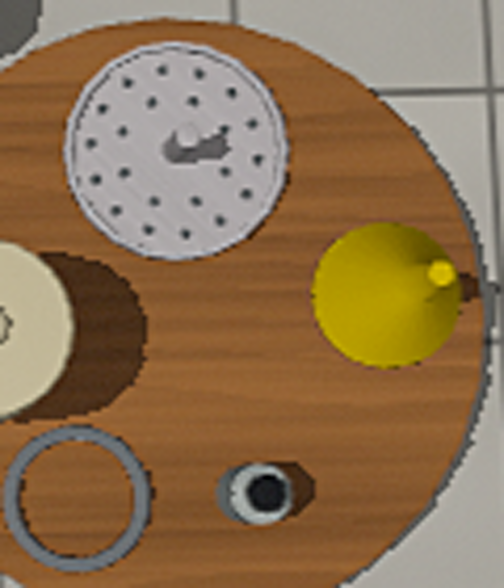

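View pics/t_b.png

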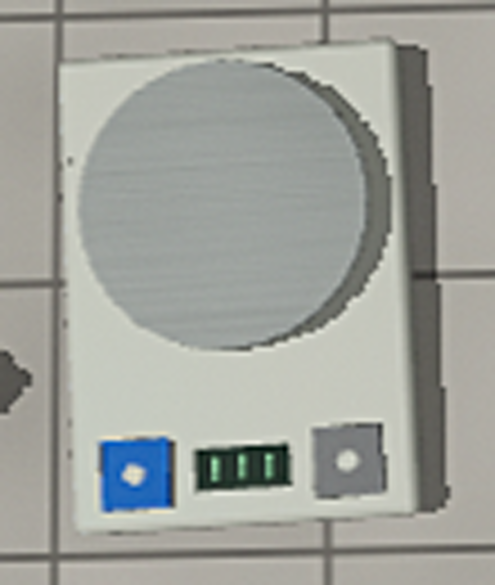

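View pics/s_a.png

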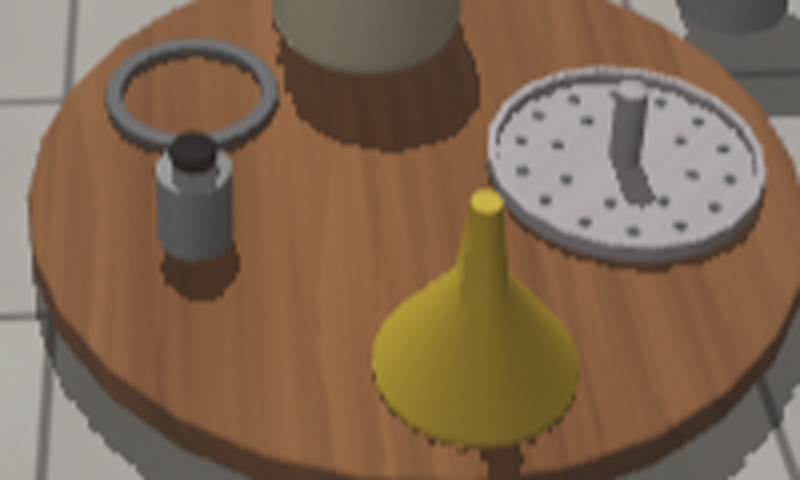

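View pics/s_b.png

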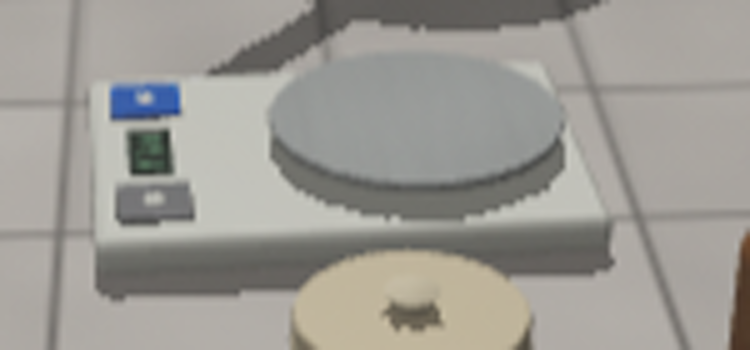

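```bash
cat > h.py <<'E'
import numpy as np
from scipy.spatial.transform import Rotation as Ro
from workcell import env
def plane(m,uv,z):
    d=np.array([(uv[0]-m['cx'])/m['fx'],(uv[1]-m['cy'])/m['fy'],1.])
    R=np.array(m['R']);C=-R.T@m['t'];d=R.T@d
    return C+d*(z-C[2])/d[2]
def wristm(st,m):
    q=st['orientation'];Rt=Ro.from_quat([q[1],q[2],q[3],q[0]]).as_matrix()
    T=np.eye(4);T[:3,:3]=Rt;T[:3,3]=st['tcp_pos'];W=np.linalg.inv(T@np.array(m['mount']))
    return dict(m,R=W[:3,:3],t=W[:3,3])
def tool(st=None):
    st=st or env.get_state();q=st['orientation']
    return np.array(st['tcp_pos']),Ro.from_quat([q[1],q[2],q[3],q[0]]).as_matrix()
E
python3 - <<'E'
from h import *
def up(p,s,o): return [(p[0]+.5)/s-.5+o[0],(p[1]+.5)/s-.5+o[1]]
T=env.camera_model('top');S=env.camera_model('side')
L={'knob':((188,133),(630,90),.074),'rim':((177.5,151),(627,159),.039),'cap':((267,492),(194,145),.079)}
for k,(a,b,z) in L.items(): print(k,plane(T,up(a,4.2,(355,110)),z).round(4),plane(S,up(b,4,(240,225)),z).round(4))
L={'blue':((134,474),(145,98),.0276),'grey':((347,460),(154,198),.0276),'pan':((222,205),(415.5,117.5),.04)}
for k,(a,b,z) in L.items(): print(k,plane(T,up(a,4.5,(160,135)),z).round(4),plane(S,up(b,5,(250,130)),z).round(4))
print(tool())
for n,(u,v,z) in dict(can=(351,187,.132),fun=(460,176,.115),tum=(326,100,.1),jar=(286,105,.09)).items(): print(n,plane(T,(u,v),z).round(3))
E
```

```text
knob [ 0.6274 -0.2056  0.074 ] [ 0.625  -0.2085  0.074 ]
rim [ 0.6256 -0.207   0.039 ] [ 0.6262 -0.2126  0.039 ]
cap [ 0.4382 -0.2377  0.079 ] [ 0.438  -0.2393  0.079 ]
blue [0.4194 0.2762 0.0276] [0.4188 0.2743 0.0276]
grey [0.4242 0.1666 0.0276] [0.4235 0.1655 0.0276]
pan [0.5555 0.2272 0.04  ] [0.5553 0.2196 0.04  ]
(array([ 0.13205361, -0.55923422,  0.23057892]), array([[-9.73255963e-01, -1.31193910e-04,  2.29723342e-01],
       [-2.29723290e-01,  1.44015428e-03, -9.73254918e-01],
       [-2.03151938e-04, -9.99998954e-01, -1.43177704e-03]]))
can [ 0.522 -0.091  0.132]
fun [ 0.542 -0.32   0.115]
tum [ 0.716 -0.045  0.1  ]
jar [0.711 0.042 0.09 ]
```

```bash
python3 -m inch '[[[-45,0,-18,5],[-93,0,-38,8],[-140,0,-57,10],[-187,0,-76,10],[-234,0,-95,10],[-280,0,-114,10],[-327,0,-133,10],[-374,0,-152,10],[-421,0,-171,10],[-468,0,-191,10]]]' 40 30; python3 -c "
from h import *;print(env.get_state()['joint_pos'],tool())"
```

```text
clock: 1.15
tcp_pos: [0.5394, -0.2689, 0.2311]
orientation: [-0.02, 0.02, -0.707, 0.707]
wrist_force: [0.2, -1.6, 0.7]
finger_gap: 0.0403
[-5.95446860e-01  3.68314512e-01  1.23826319e-01  1.32647352e+00
 -2.33873153e-04  2.48890316e+00] (array([ 0.53940906, -0.26888978,  0.23105014]), array([[-9.98362050e-01, -2.68097946e-04,  5.72114060e-02],
       [-5.72113808e-02, -1.00861110e-04, -9.98362082e-01],
       [ 2.73429230e-04, -9.99999959e-01,  8.53576511e-05]]))
```

```bash
python3 -m inch '[[[-20,5,-12,-8],[-40,12,-25,-16],[-60,20,-37,-24],[-75,30,-47,-32],[-90,40,-57,-40],[-90,45,-57,-48],[-90,45,-57,-56],[-90,45,-57,-60],[-90,45,-57,-60],[-90,45,-57,-60]]]' 40 30; python3 - <<'E'
from h import *
import cv2
st=env.get_state();im=env.read_camera('wrist');cv2.imwrite('pics/w1.png',im)
print(st['joint_pos'].round(3),*tool(st))
m=wristm(st,env.camera_model('wrist'))
for p in [(.626,-.207,.074),(.626,-.207,.039)]:
    c=m['R']@np.array(p)+m['t'];print(c[0]/c[2]*m['fx']+m['cx'],c[1]/c[2]*m['fy']+m['cy'])
E
```

```text
clock: 2.15
tcp_pos: [0.6245, -0.2083, 0.186]
orientation: [0.37, -0.371, 0.602, -0.602]
wrist_force: [1.6, -0.4, -0.6]
finger_gap: 0.0398
[-0.444  0.493  0.204  1.283 -0.     1.595] [ 0.62449778 -0.20830601  0.18598304] [[-4.51223226e-01 -4.98448837e-04  8.92410977e-01]
 [-8.92411112e-01  1.55471424e-04 -4.51223207e-01]
 [ 8.61672776e-05 -9.99999864e-01 -5.14973598e-04]]
321.37749260463715 192.08419234142653
321.3072870927202 181.37525269070258
```

View pics/w1.png

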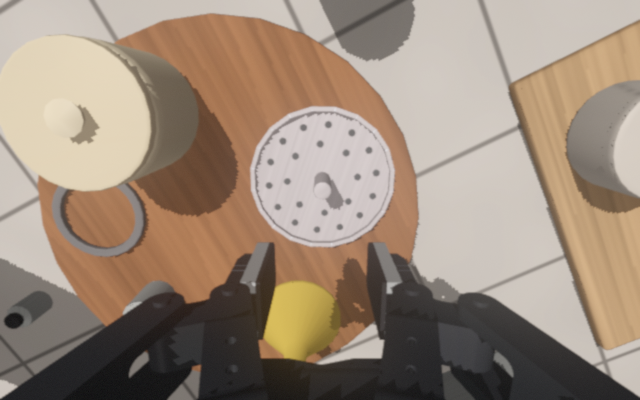

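```bash
python3 -m inch '[[[-3,25,1,0],[-3,55,1,0],[-3,85,1,0],[-3,112,1,0],[-3,130,1,0],[-3,138,1,0],[-3,141,1,0],[-3,143,1,0],[-3,143,1,0],[-3,143,1,0]]]' 40 30; python3 - <<'E'
from h import *
import cv2
cv2.imwrite('pics/s1.png',cv2.resize(env.read_camera('side')[180:300,320:480],None,fx=5,fy=5,interpolation=cv2.INTER_CUBIC))
cv2.imwrite('pics/w2.png',env.read_camera('wrist'))
E
```

```text
clock: 3.2
tcp_pos: [0.6276, -0.2065, 0.0445]
orientation: [-0.371, 0.371, -0.601, 0.603]
wrist_force: [-0.6, 0.6, 0.4]
finger_gap: 0.0399
```

View pics/s1.png

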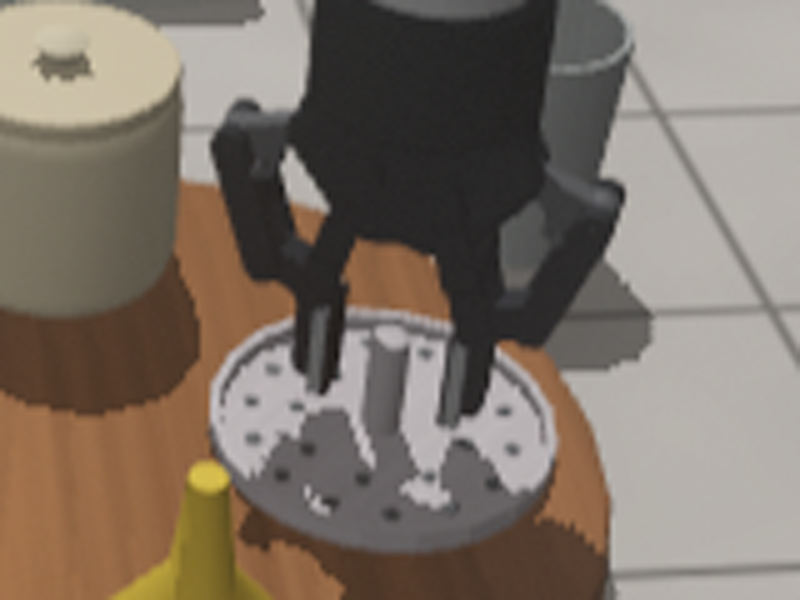

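View pics/w2.png

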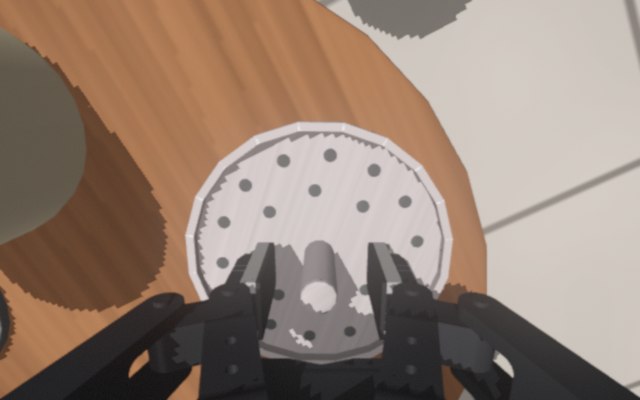

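Knob stands between the jaws (top at (318,295)), so I'm closing.

```bash
python3 -m inch '[[[0,0,0,0],[0,0,0,0],[0,0,0,0],[0,0,0,0],[0,0,0,0],[0,0,0,0],[0,0,0,0],[0,0,0,0]]]' 5 50; python3 -m inch '[[[0,-2,0,0],[0,-6,0,0],[0,-12,0,0],[0,-18,0,0],[0,-25,0,0],[0,-25,0,0]]]'; python3 - <<'E'
from h import *
import cv2
print(*tool())
cv2.imwrite('pics/s2.png',cv2.resize(env.read_camera('side')[180:300,320:480],None,fx=5,fy=5,interpolation=cv2.INTER_CUBIC))
E
```

```text
clock: 4.1
tcp_pos: [0.6271, -0.2062, 0.0438]
orientation: [-0.371, 0.371, -0.602, 0.602]
wrist_force: [0.2, 0.7, 5.9]
finger_gap: 0.0123
clock: 4.7
tcp_pos: [0.6278, -0.2065, 0.0699]
orientation: [-0.371, 0.37, -0.601, 0.603]
wrist_force: [0.9, 0.2, -1.5]
finger_gap: 0.0124
[ 0.62779559 -0.20653909  0.06989772] [[-4.49609867e-01  2.25915603e-03  8.93222181e-01]
 [-8.93225038e-01 -1.13241878e-03 -4.49608441e-01]
 [-4.23405285e-06 -9.99996807e-01  2.52708139e-03]]
```

View pics/s2.png

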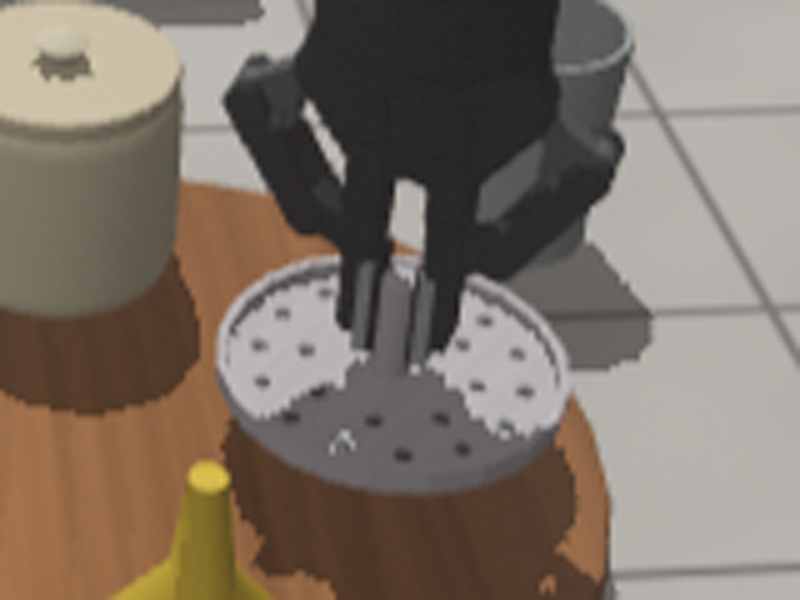

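Dish is lifted and roughly level. Raising it, then carrying it to the scale.

```bash
python3 -m inch '[[[0,-10,0,0],[0,-25,0,0],[0,-45,0,0],[0,-65,0,0],[0,-85,0,0],[0,-103,0,0],[0,-115,0,0],[-10,-120,-7,0],[-28,-120,-20,0],[-52,-120,-38,0]]]'; python3 -m inch '[[[-24,0,-18,0],[-48,0,-35,0],[-72,0,-53,0],[-96,0,-70,0],[-120,0,-88,0],[-144,0,-105,0],[-168,0,-123,0],[-192,0,-140,0],[-216,0,-158,0],[-240,0,-176,0]]]'; python3 -m inch '[[[-20,0,-15,0],[-36,0,-26,0],[-48,0,-35,0],[-56,0,-41,0],[-61,0,-44,0],[-61,0,-44,0],[-61,0,-44,0]]]'; python3 - <<'E'
from h import *
import cv2
s=env.get_state();print(s['joint_pos'].round(3),*tool(s))
cv2.imwrite('pics/w3.png',env.read_camera('wrist'))
cv2.imwrite('pics/s3.png',cv2.resize(env.read_camera('side')[60:220,220:420],None,fx=4,fy=3.7,interpolation=cv2.INTER_CUBIC))
E
```

```text
clock: 5.75
tcp_pos: [0.6159, -0.1421, 0.1876]
orientation: [0.37, -0.371, 0.603, -0.602]
wrist_force: [-0.2, 1.1, -1.8]
finger_gap: 0.0125
clock: 6.75
tcp_pos: [0.5655, 0.1527, 0.1875]
orientation: [0.371, -0.372, 0.602, -0.602]
wrist_force: [0.8, -0.3, -0.3]
finger_gap: 0.0121
clock: 7.45
tcp_pos: [0.5553, 0.2247, 0.1882]
orientation: [-0.371, 0.371, -0.602, 0.602]
wrist_force: [0.1, -0.2, -1.4]
finger_gap: 0.0124
[ 0.251  0.375  0.028  1.224 -0.     2.288] [0.55526879 0.22466794 0.18816362] [[-4.50173450e-01 -8.41095460e-05  8.92941128e-01]
 [-8.92941028e-01 -4.40838208e-04 -4.50173441e-01]
 [ 4.31506451e-04 -9.99999899e-01  1.23348793e-04]]
```

View pics/w3.png

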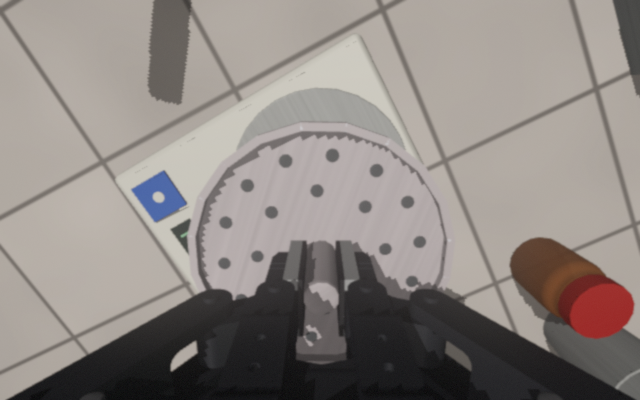

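View pics/s3.png

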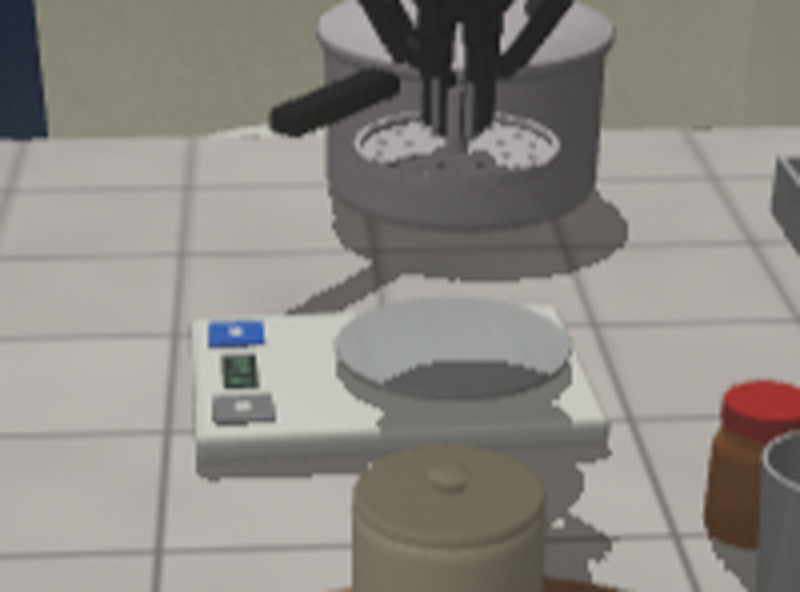

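```bash
python3 - <<'E'
from h import *
st=env.get_state();p,R=tool(st);m=wristm(st,env.camera_model('wrist'))
def pr(q): c=m['R']@np.array(q)+m['t'];return (c[:2]/c[2]*m['fx']+[m['cx'],m['cy']]).round(1)
zr=p[2]-.0138+.009
for r,c,z in((.06,p,zr),(.075,np.array([.556,.2255]),.04)):
    L=[pr([c[0]+r*np.cos(a),c[1]+r*np.sin(a),z]) for a in np.arange(0,6.28,.02)];L=np.array(L)
    print(L.min(0),L.max(0))
print('blue',pr([.4191,.2753,.0276]),'knob ctr',pr(p+[0,0,.03]))
print('rim far',plane(m,(320,122),zr)-p,'pan far',plane(m,(322,88),.04))
E
```

```text
[187.3 121.8] [452.8 366.5]
[231.3  88.7] [409.5 262.8]
blue [158.  197.5] knob ctr [320.  298.5]
rim far [ 0.02701887  0.05350184 -0.0048    ] pan far [0.59119926 0.29232576 0.04      ]
```

Predicted and seen positions agree to about 1 px (blue key at (158,197), pan far edge at v = 88, rim far edge at v = 122). Lowering the dish.

```bash
python3 -m inch '[[[-1,15,0,0],[-1,40,0,0],[-1,65,0,0],[-1,88,0,0],[-1,106,0,0],[-1,118,0,0],[-1,125,0,0],[-1,129,0,0],[-1,131,0,0],[-1,131,0,0]]]';  python3 -m inch '[[[0,1,0,0],[0,1,0,0],[0,2,0,0],[0,2,0,0]]]'
```

```text
clock: 8.55
tcp_pos: [0.556, 0.2262, 0.0578]
orientation: [-0.371, 0.371, -0.602, 0.602]
wrist_force: [-0.2, 0.2, -0.2]
finger_gap: 0.0129
clock: 8.95
tcp_pos: [0.5556, 0.2261, 0.0553]
orientation: [-0.371, 0.371, -0.602, 0.602]
wrist_force: [-0.0, 0.6, -0.3]
finger_gap: 0.0123
```

```bash
python3 -m inch '[[[0,1,0,0],[0,1,0,0],[0,1,0,0],[0,1,0,0]]]'; python3 -c "
from h import *
import cv2
cv2.imwrite('pics/s4.png',cv2.resize(env.read_camera('side')[100:220,250:410],None,fx=5,fy=5,interpolation=cv2.INTER_CUBIC))"
```

```text
clock: 9.35
tcp_pos: [0.5556, 0.2261, 0.0543]
orientation: [-0.371, 0.371, -0.602, 0.602]
wrist_force: [-0.1, 0.1, -0.7]
finger_gap: 0.0127
```

View pics/s4.png

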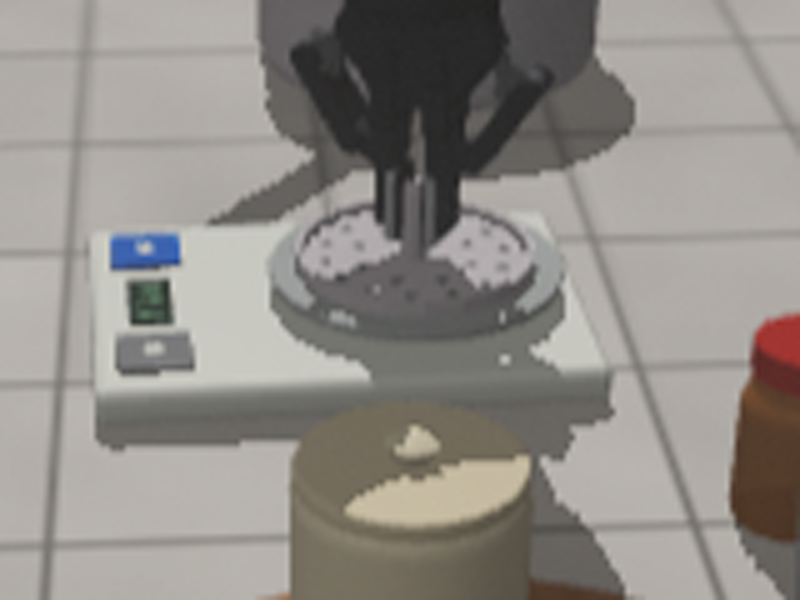

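Not yet in contact; continuing down in 0.5–1 mm steps until a force shows.

```bash
python3 -m inch '[[[0,0.5,0,0],[0,1,0,0],[0,1,0,0],[0,1,0,0]]]'; python3 -m inch '[[[0,0.5,0,0],[0,0.5,0,0],[0,0.5,0,0]]]'
```

```text
clock: 9.8
tcp_pos: [0.5557, 0.2261, 0.0538]
orientation: [-0.371, 0.371, -0.602, 0.602]
wrist_force: [-1.1, -1.2, 5.8]
finger_gap: 0.0125
clock: 10.1
tcp_pos: [0.5557, 0.2261, 0.0538]
orientation: [-0.371, 0.371, -0.602, 0.602]
wrist_force: [-3.8, -0.8, 8.0]
finger_gap: 0.0125
```

```bash
python3 -m inch '[[[0,0,0,0],[0,0,0,0],[0,0,0,0],[0,0,0,0],[0,0,0,0]]]' 32; python3 -m inch '[[[0,-5,0,0],[0,-15,0,0],[0,-32,0,0],[0,-55,0,0],[0,-80,0,0],[0,-100,0,0],[0,-100,0,0]]]' ; python3 - <<'E'
from h import *
import cv2
s=env.get_state();print(s['joint_pos'].round(3),*tool(s))
cv2.imwrite('pics/w5.png',env.read_camera('wrist'))
m=wristm(s,env.camera_model('wrist'))
def pr(q): c=m['R']@np.array(q)+m['t'];return (c[:2]/c[2]*m['fx']+[m['cx'],m['cy']]).round(1)
print(pr([.556,.2255,.084]),pr([.4191,.2753,.0276]))
p,R=tool(s)
print(R.T@(np.array([.4191,.2753,.0276])-p))
E
```

```text
clock: 10.6
tcp_pos: [0.5555, 0.226, 0.0525]
orientation: [-0.371, 0.371, -0.602, 0.602]
wrist_force: [-0.1, -1.0, -0.5]
finger_gap: 0.0318
clock: 11.3
tcp_pos: [0.5579, 0.2267, 0.1572]
orientation: [-0.373, 0.369, -0.601, 0.603]
wrist_force: [1.1, 0.6, 0.5]
finger_gap: 0.032
[ 0.253  0.389 -0.028  1.147 -0.     2.29 ] [0.55787351 0.22670721 0.15715403] [[-0.44952415  0.00696751  0.893241  ]
 [-0.89325608  0.00169702 -0.44954498]
 [-0.00464806 -0.99997429  0.00546091]]
[317.9 213.8] [138.6 212.6]
[ 0.01957842  0.12866625 -0.14651032]
```

View pics/w5.png

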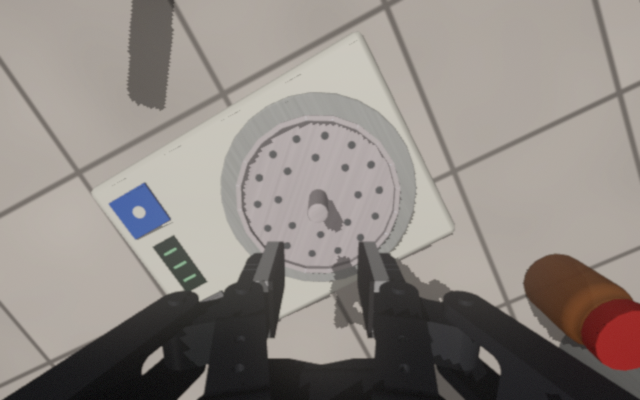

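Dish sits centred on the pan (knob top at (318,212), rim evenly inside the pan). Moving over the blue key at (139,212) with the fingers closed.

```bash
python3 -m inch '[[[3,0,-20,0],[7,0,-50,0],[11,0,-80,0],[15,10,-110,0],[19,25,-135,0],[19,45,-147,0],[19,65,-147,0],[19,80,-147,0],[19,85,-147,0],[19,85,-147,0]]]' 0 30; python3 - <<'E'
from h import *
import cv2
s=env.get_state();print(s['wrist_force'],*tool(s))
cv2.imwrite('pics/w6.png',env.read_camera('wrist'))
p,R=tool(s)
print(R.T@(np.array([.4191,.2753,.0276])-p))
cv2.imwrite('pics/s6.png',cv2.resize(env.read_camera('side')[100:220,240:400],None,fx=5,fy=5,interpolation=cv2.INTER_CUBIC))
E
```

```text
clock: 12.35
tcp_pos: [0.4147, 0.2747, 0.0666]
orientation: [0.37, -0.372, 0.602, -0.602]
wrist_force: [0.3, 0.1, 0.6]
finger_gap: -0.0
[0.33345904 0.13710352 0.5814274 ] [0.41468509 0.27469812 0.0666281 ] [[-0.44963648 -0.00243414  0.89320832]
 [-0.89320903 -0.00119416 -0.44964009]
 [ 0.00216112 -0.99999632 -0.00163726]]
[-0.00260705  0.03901649  0.00373671]
```

View pics/w6.png

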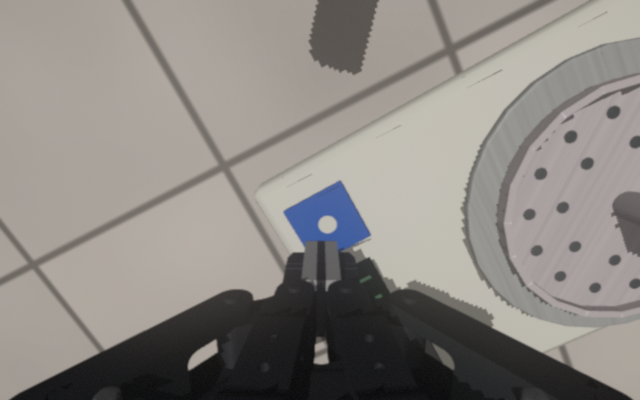

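View pics/s6.png

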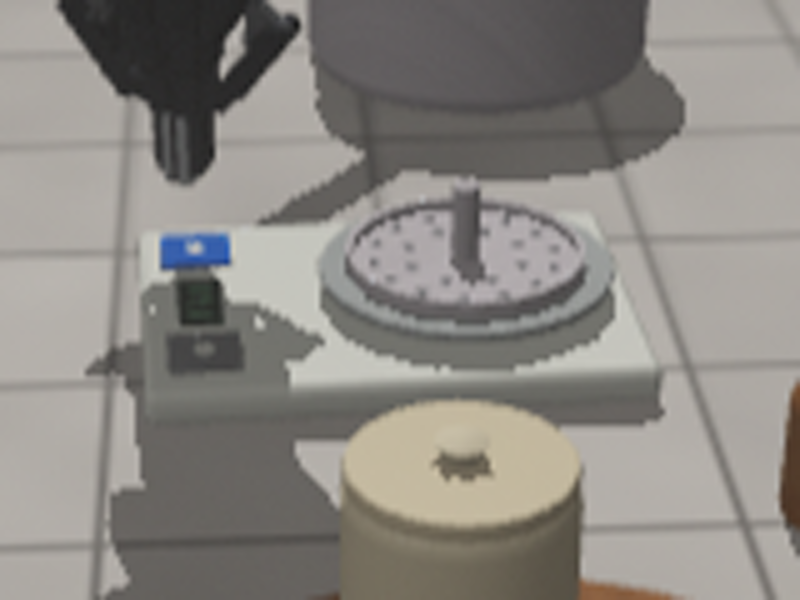

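```bash
python3 - <<'E'
from h import *
s=env.get_state();m=wristm(s,env.camera_model('wrist'))
p,R=tool(s);k=plane(m,(327.5,224),.0276);print(k,R.T@(k-p))
E
python3 -m inch '[[[-2,10,4,0],[-2,20,4,0],[-2,28,4,0],[-2,33,4,0],[-2,35,4,0],[-2,35,4,0],[-2,35,4,0]]]'
```

```text
[0.42079537 0.27583261 0.0276    ] [-0.00274218  0.04040324  0.00401409]
clock: 13.15
tcp_pos: [0.4203, 0.2753, 0.0329]
orientation: [-0.371, 0.371, -0.602, 0.602]
wrist_force: [-0.0, -0.5, -1.0]
finger_gap: 0.0001
```

```bash
python3 -m inch '[[[0,2,0,0],[0,3,0,0],[0,4,0,0],[0,4,0,0],[0,4,0,0]]]';python3 -m inch '[[[0,0.5,0,0],[0,1,0,0],[0,1,0,0]]]'; python3 -m inch '[[[0,0.5,0,0],[0,0.5,0,0]]]'
```

```text
clock: 13.65
tcp_pos: [0.4202, 0.2752, 0.0287]
orientation: [-0.371, 0.371, -0.602, 0.602]
wrist_force: [-0.3, 0.4, 0.4]
finger_gap: -0.0004
clock: 13.95
tcp_pos: [0.4202, 0.2751, 0.0277]
orientation: [-0.371, 0.371, -0.602, 0.602]
wrist_force: [0.4, -1.0, 0.2]
finger_gap: 0.0001
clock: 14.15
tcp_pos: [0.4202, 0.2752, 0.0273]
orientation: [-0.371, 0.371, -0.602, 0.602]
wrist_force: [0.1, -0.9, 1.0]
finger_gap: -0.0
```

```bash
python3 -m inch '[[[0,0.5,0,0],[0,1,0,0],[0,1,0,0]]]'; python3 -m inch '[[[0,0.4,0,0],[0,0.4,0,0],[0,0.4,0,0]]]'
```

```text
clock: 14.45
tcp_pos: [0.4202, 0.2752, 0.0265]
orientation: [-0.371, 0.371, -0.602, 0.602]
wrist_force: [-0.7, 0.5, 4.9]
finger_gap: 0.0003
clock: 14.75
tcp_pos: [0.4203, 0.2752, 0.0262]
orientation: [-0.371, 0.371, -0.602, 0.602]
wrist_force: [-1.3, -1.4, 6.0]
finger_gap: -0.0001
```

```bash
python3 -m inch '[[[0,0.2,0,0],[0,0.2,0,0],[0,0.2,0,0]]]'; python3 -m inch '[[[0,0,0,0],[0,0,0,0],[0,0,0,0],[0,0,0,0]]]';  python3 - <<'E'
from h import *
import cv2
t=env.read_camera('top');cv2.imwrite('pics/t7.png',cv2.resize(t[205:265,165:265],None,fx=7,fy=7,interpolation=cv2.INTER_CUBIC))
cv2.imwrite('pics/s7.png',cv2.resize(env.read_camera('side')[130:200,250:330],None,fx=8,fy=8,interpolation=cv2.INTER_CUBIC))
print(env.get_state()['wrist_force'])
E
```

```text
clock: 15.05
tcp_pos: [0.4203, 0.2752, 0.0262]
orientation: [-0.371, 0.371, -0.602, 0.602]
wrist_force: [-2.3, -1.1, 8.4]
finger_gap: -0.0004
clock: 15.45
tcp_pos: [0.4202, 0.2752, 0.0261]
orientation: [-0.371, 0.371, -0.602, 0.602]
wrist_force: [-2.3, -0.9, 7.7]
finger_gap: 0.0001
[-2.24212979 -1.22034829  7.05693382]
```

View pics/s7.png

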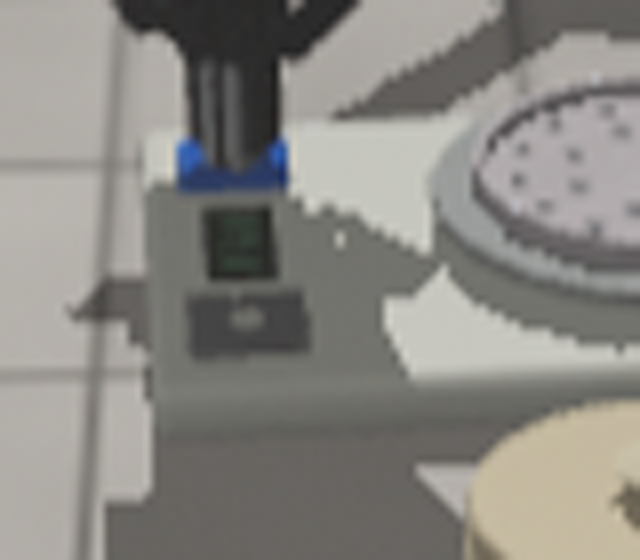

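The fingertips are centred on the blue key and read 6–8 N for well over half a second. Lifting off and going to the whistle.

```bash
python3 -m inch '[[[0,-5,0,0],[0,-25,0,0],[0,-55,0,0],[0,-90,0,0],[0,-120,0,0],[25,-140,14,0],[60,-140,33,0],[98,-140,54,0],[136,-140,75,0],[174,-140,95,0]]]' 0; python3 -m inch '[[[38,0,21,0],[76,0,42,0],[114,0,63,0],[152,0,83,0],[190,0,104,0],[222,0,122,0],[247,0,135,0],[265,0,145,0],[275,0,151,0],[277,0,152,0]]]' 55; python3 - <<'E'
from h import *
import cv2
s=env.get_state();print(s['joint_pos'].round(3),*tool(s))
cv2.imwrite('pics/w8.png',env.read_camera('wrist'))
t=env.read_camera('top');cv2.imwrite('pics/t8.png',t)
m=wristm(s,env.camera_model('wrist'))
def pr(q): c=m['R']@np.array(q)+m['t'];return (c[:2]/c[2]*m['fx']+[m['cx'],m['cy']]).round(1)
print(pr([.438,-.2385,.079]))
p,R=tool(s);print(R.T@(np.array([.438,-.2385,.079])-p))
E
```

```text
clock: 16.55
tcp_pos: [0.4268, 0.0756, 0.1658]
orientation: [-0.371, 0.371, -0.602, 0.602]
wrist_force: [1.4, -1.0, -0.3]
finger_gap: -0.0
clock: 17.55
tcp_pos: [0.4381, -0.2397, 0.1654]
orientation: [0.37, -0.371, 0.602, -0.602]
wrist_force: [-0.6, 0.5, -0.2]
finger_gap: 0.0547
[-0.662  0.199 -0.27   1.102 -0.     1.377] [ 0.43807775 -0.23967043  0.16544825] [[-4.50962086e-01 -9.26459862e-05  8.92543102e-01]
 [-8.92543106e-01  7.19438510e-05 -4.50962081e-01]
 [-2.24331611e-05 -9.99999993e-01 -1.15134485e-04]]
[319.4 203. ]
[-0.00100766  0.08644834 -0.00058726]
```

View pics/w8.png

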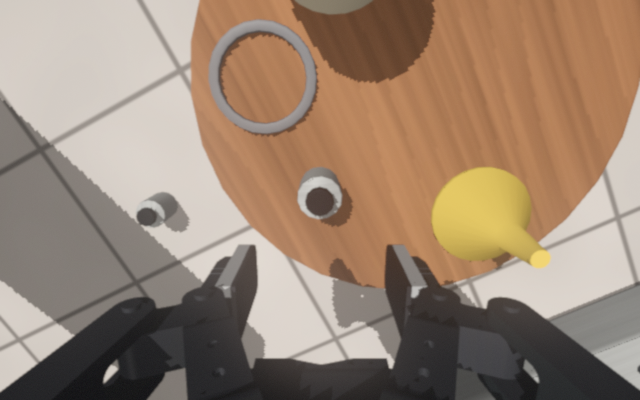

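The whistle's cap is seen at (320,200), 3 px from prediction, so I correct tool x by −3 mm and descend.

```bash
python3 -m inch '[[[-2,20,0,0],[-3,45,0,0],[-3,70,0,0],[-3,92,0,0],[-3,110,0,0],[-3,120,0,0],[-3,125,0,0],[-3,126,0,0],[-3,126,0,0],[-3,126,0,0]]]' 55; python3 - <<'E'
from h import *
import cv2
cv2.imwrite('pics/w9.png',env.read_camera('wrist'))
s=env.get_state();m=wristm(s,env.camera_model('wrist'));p,R=tool(s)
def pr(q): c=m['R']@np.array(q)+m['t'];return (c[:2]/c[2]*m['fx']+[m['cx'],m['cy']]).round(1)
print(pr([p[0],p[1],.079]))
cv2.imwrite('pics/s9.png',cv2.resize(env.read_camera('side')[200:320,220:380],None,fx=5,fy=5,interpolation=cv2.INTER_CUBIC))
E
```

```text
clock: 18.65
tcp_pos: [0.44, -0.2364, 0.0406]
orientation: [-0.371, 0.371, -0.601, 0.603]
wrist_force: [0.1, 0.3, 0.0]
finger_gap: 0.0547
[320.1 312.3]
```

View pics/w9.png

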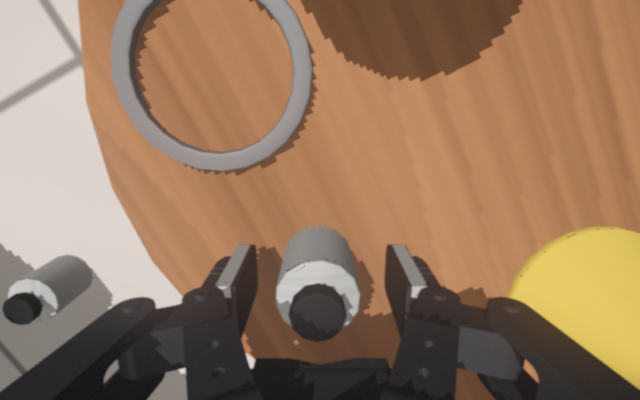

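View pics/s9.png

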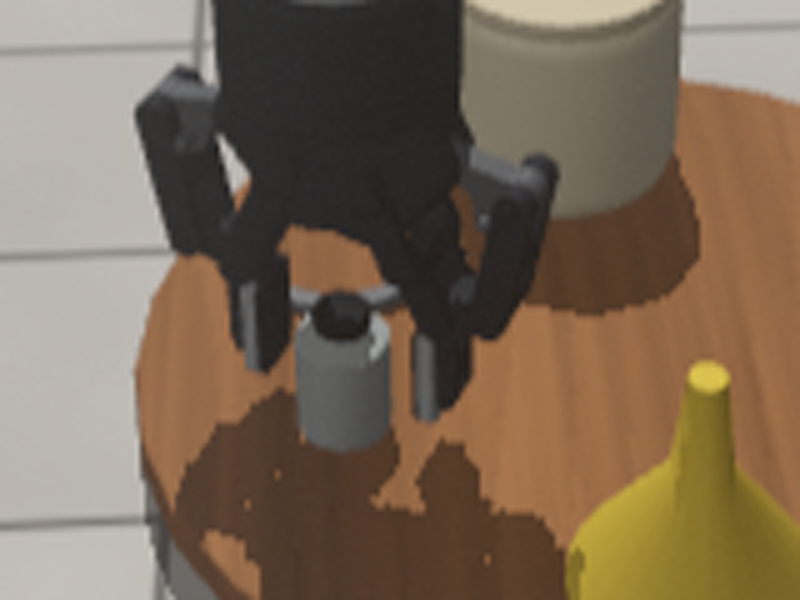

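Cap is at (318,311) against (320,312) expected, so it is centred between the pads. Gripping.

```bash
python3 -m inch '[[[0,0,0,0],[0,0,0,0],[0,0,0,0],[0,0,0,0],[0,0,0,0],[0,0,0,0],[0,0,0,0]]]' 22 50; python3 -m inch '[[[0,-2,0,0],[0,-6,0,0],[0,-14,0,0],[0,-24,0,0],[0,-30,0,0],[0,-30,0,0]]]'; python3 - <<'E'
from h import *
import cv2
print(tool())
cv2.imwrite('pics/s10.png',cv2.resize(env.read_camera('side')[200:320,220:380],None,fx=5,fy=5,interpolation=cv2.INTER_CUBIC))
E
```

```text
clock: 19.45
tcp_pos: [0.4396, -0.2363, 0.0402]
orientation: [-0.371, 0.371, -0.602, 0.602]
wrist_force: [-1.4, 0.7, 4.6]
finger_gap: 0.0303
clock: 20.05
tcp_pos: [0.4403, -0.2367, 0.0711]
orientation: [-0.371, 0.371, -0.601, 0.603]
wrist_force: [0.3, 0.4, -1.0]
finger_gap: 0.0305
(array([ 0.44029722, -0.23670371,  0.0711242 ]), array([[-4.49586216e-01,  2.08594773e-03,  8.93234506e-01],
       [-8.93236764e-01, -1.68080580e-03, -4.49583427e-01],
       [ 5.63546215e-04, -9.99996412e-01,  2.61891232e-03]]))
```

View pics/s10.png

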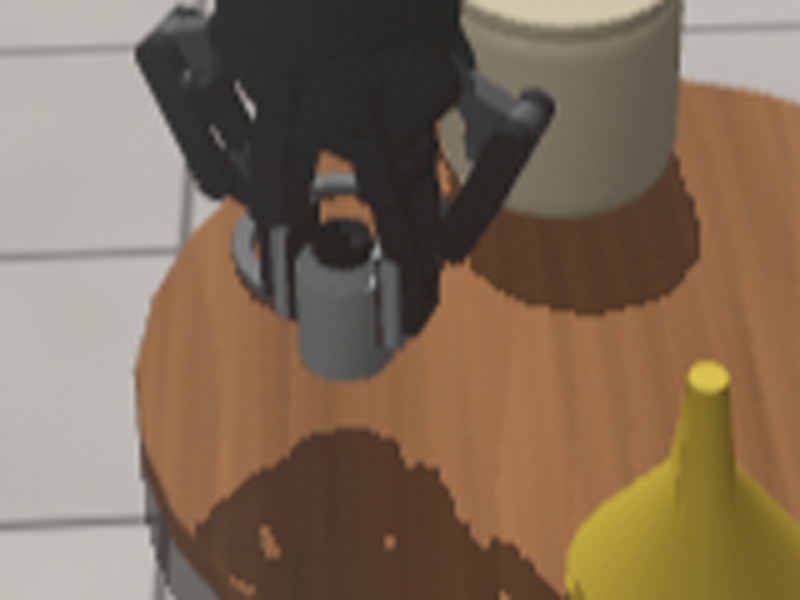

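```bash
python3 -m inch '[[[0,-10,0,0],[0,-28,0,0],[0,-50,0,0],[0,-72,0,0],[0,-92,0,0],[0,-103,0,0],[-15,-106,-4,0],[-40,-106,-10,0],[-74,-106,-18,0],[-110,-106,-27,0]]]'; python3 -m inch '[[[-36,0,-9,0],[-72,0,-17,0],[-108,0,-26,0],[-144,0,-35,0],[-180,0,-43,0],[-214,0,-51,0],[-246,0,-59,0],[-272,0,-66,0],[-294,0,-71,0],[-308,0,-74,0]]]'; python3 -m inch '[[[-8,0,-2,0],[-13,0,-3,0],[-16,0,-4,0],[-16,0,-4,0],[-16,0,-4,0],[-16,0,-4,0]]]'; python3 - <<'E'
from h import *
import cv2
s=env.get_state();print(s['joint_pos'].round(3),*tool(s))
im=env.read_camera('wrist');cv2.imwrite('pics/w11.png',im)
m=wristm(s,env.camera_model('wrist'));p,R=tool(s)
def pr(q): c=m['R']@np.array(q)+m['t'];return (c[:2]/c[2]*m['fx']+[m['cx'],m['cy']]).round(1)
print(pr([.5556,.226,.084]),pr([.5556+.027,.226+.0536,.049]))
print(R.T@(np.array([.5556,.226,.05])-p))
E
```

```text
clock: 21.1
tcp_pos: [0.4642, -0.1239, 0.1748]
orientation: [0.37, -0.371, 0.603, -0.602]
wrist_force: [-0.6, 0.4, -0.5]
finger_gap: 0.0304
clock: 22.1
tcp_pos: [0.5361, 0.185, 0.1745]
orientation: [0.371, -0.372, 0.602, -0.601]
wrist_force: [1.1, -1.1, -1.4]
finger_gap: 0.0307
clock: 22.7
tcp_pos: [0.5408, 0.1982, 0.1758]
orientation: [-0.371, 0.371, -0.602, 0.602]
wrist_force: [0.2, -0.8, -0.4]
finger_gap: 0.0308
[ 0.212  0.336 -0.059  1.176 -0.     2.25 ] [0.54077775 0.19820187 0.17577799] [[-4.50431975e-01  1.14990684e-04  8.92810743e-01]
 [-8.92810740e-01 -2.09516018e-04 -4.50431947e-01]
 [ 1.35262674e-04 -9.99999971e-01  1.97037632e-04]]
[321.3 156.9] [321.1  65.7]
[-0.0315119   0.12577387  0.00068751]
```

View pics/w11.png

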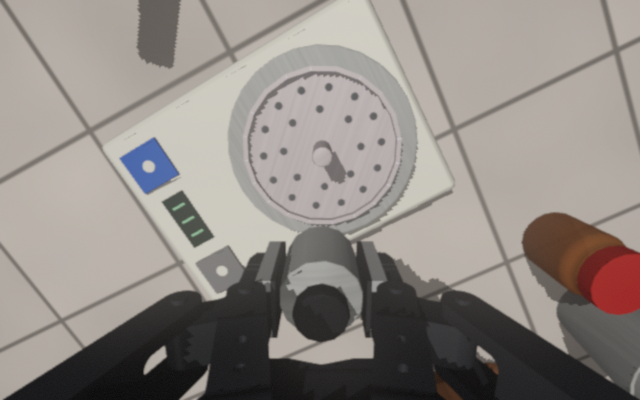

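Knob is seen at (322,156) against (321,157) predicted, so the whistle will stand 31.5 mm from its axis. Lowering.

```bash
python3 -m inch '[[[0,15,1,0],[0,40,1,0],[0,62,1,0],[0,82,1,0],[0,98,1,0],[0,108,1,0],[0,114,1,0],[0,117,1,0],[0,118,1,0],[0,118,1,0]]]';  python3 -m inch '[[[0,1,0,0],[0,1,0,0],[0,1,0,0]]]'; python3 - <<'E'
from h import *
import cv2
cv2.imwrite('pics/w12.png',env.read_camera('wrist'))
cv2.imwrite('pics/s12.png',cv2.resize(env.read_camera('side')[100:220,250:410],None,fx=5,fy=5,interpolation=cv2.INTER_CUBIC))
E
```

```text
clock: 23.75
tcp_pos: [0.5421, 0.1984, 0.0582]
orientation: [-0.371, 0.371, -0.602, 0.602]
wrist_force: [-0.1, 0.2, -1.8]
finger_gap: 0.0305
clock: 24.05
tcp_pos: [0.5418, 0.1984, 0.0569]
orientation: [-0.371, 0.371, -0.602, 0.602]
wrist_force: [-0.9, -0.2, -1.1]
finger_gap: 0.0308
```

View pics/w12.png

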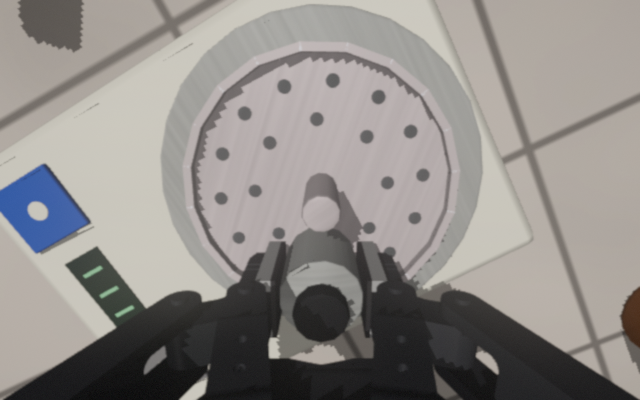

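View pics/s12.png

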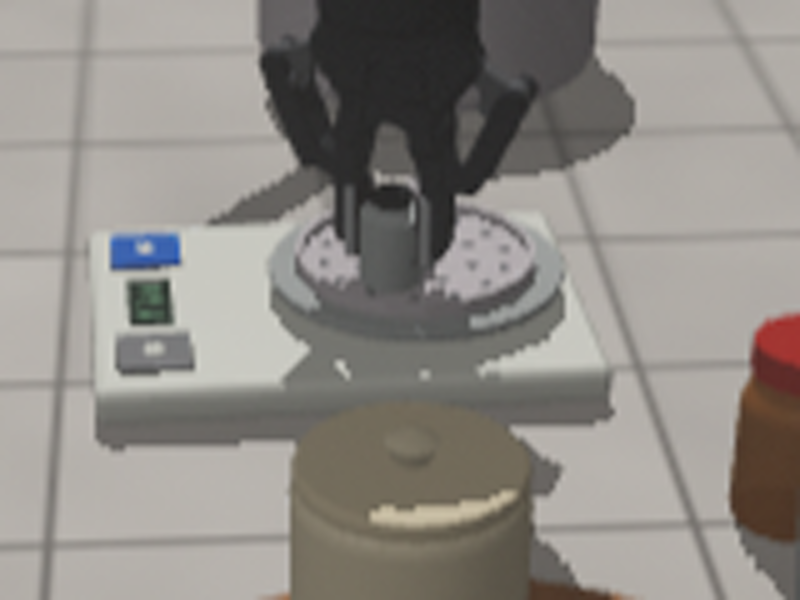

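```bash
python3 -m inch '[[[0,1,0,0],[0,1.5,0,0],[0,1.5,0,0],[0,1.5,0,0]]]';  python3 -m inch '[[[0,0.5,0,0],[0,1,0,0],[0,1,0,0],[0,1,0,0]]]'
```

```text
clock: 24.55
tcp_pos: [0.5416, 0.1984, 0.0551]
orientation: [-0.371, 0.371, -0.602, 0.602]
wrist_force: [0.1, -0.1, -1.1]
finger_gap: 0.0303
clock: 24.95
tcp_pos: [0.5417, 0.1984, 0.0543]
orientation: [-0.371, 0.371, -0.602, 0.602]
wrist_force: [-0.6, -0.1, 0.8]
finger_gap: 0.0303
```

```bash
python3 -m inch '[[[0,0.5,0,0],[0,0.5,0,0],[0,0.5,0,0]]]'
```

```text
clock: 25.25
tcp_pos: [0.5417, 0.1984, 0.0543]
orientation: [-0.371, 0.371, -0.602, 0.602]
wrist_force: [-2.2, -0.8, 4.9]
finger_gap: 0.0304
```

Contact at 5 N, so the whistle is down. Opening gently, then withdrawing straight up.

```bash
python3 -m inch '[[[0,0,0,0],[0,0,0,0],[0,0,0,0],[0,0,0,0],[0,0,0,0]]]' 44; python3 -m inch '[[[0,-5,0,0],[0,-15,0,0],[0,-32,0,0],[0,-55,0,0],[0,-80,0,0],[0,-105,0,0],[0,-125,0,0],[0,-130,0,0],[0,-130,0,0]]]'; python3 - <<'E'
from h import *
import cv2
s=env.get_state();print(*tool(s))
m=wristm(s,env.camera_model('wrist'))
cv2.imwrite('pics/w13.png',env.read_camera('wrist'))
cv2.imwrite('pics/s13.png',env.read_camera('side'))
cv2.imwrite('pics/t13.png',env.read_camera('top'))
import pickle;pickle.dump(m,open('m13.pkl','wb'))
E
```

```text
clock: 25.75
tcp_pos: [0.5416, 0.1984, 0.0535]
orientation: [-0.371, 0.371, -0.602, 0.602]
wrist_force: [0.1, 1.1, 0.4]
finger_gap: 0.0437
clock: 26.65
tcp_pos: [0.5424, 0.1985, 0.185]
orientation: [-0.372, 0.37, -0.602, 0.602]
wrist_force: [0.6, 0.2, -0.6]
finger_gap: 0.0443
[0.54237437 0.19854734 0.18495471] [[-4.49584058e-01  2.61933443e-03  8.93234187e-01]
 [-8.93236626e-01  4.53363232e-04 -4.49586615e-01]
 [-1.58257724e-03 -9.99996467e-01  2.13586056e-03]]
```

View pics/w13.png

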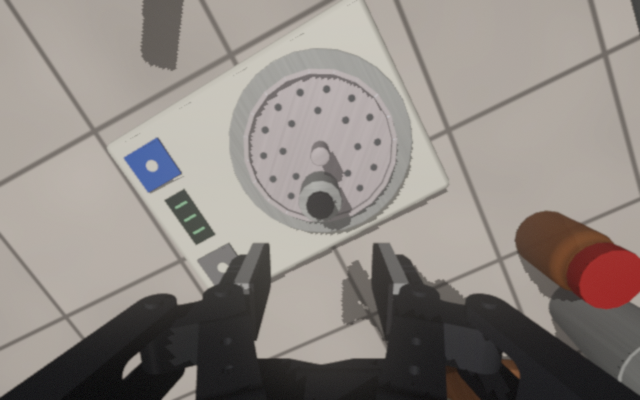

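View pics/s13.png

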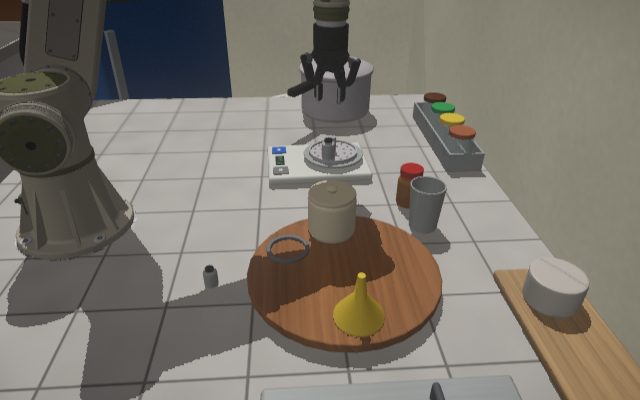

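View pics/t13.png

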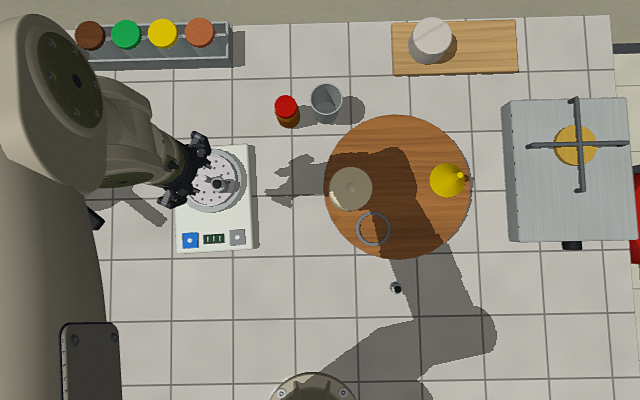

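```bash
python3 - <<'E'
from h import *
import pickle;m=pickle.load(open('m13.pkl','rb'))
k=plane(m,(319.5,154),.084);c=plane(m,(320,205),.093);print(k,c,np.linalg.norm((k-c)[:2]))
s=env.get_state();print(s['wrist_force'],abs(s['qvel']).max())
print(env.hand_in())
E
```

```text
[0.55657538 0.22742134 0.084     ] [0.54150919 0.1968117  0.093     ] 0.034116564253443955
[-0.06720992  0.85154938 -1.31509046] 0.007223957490206624
the job is handed in; nothing more can be done
None
```

The job is done and handed in at about 27 s, well inside the 70 s limit. I never read the scale's display, so that the tare registered is inferred from the measured force and time only.

- **Separator:** I lifted it by its knob and set it down in the middle of the pan, with about 8 N contact at touchdown. The wrist view afterwards showed its rim evenly inside the pan.
- **Tare key:** I pressed the blue key at its centre with closed fingers. The force readings were between 5 and 8.4 N for about a second, against a limit of 20 N. The grey key was not touched.
- **Whistle:** I took the larger one, lowered it until I felt about 5 N, and released it upright inside the separator. From the last wrist picture its axis is about 34 mm from the knob's, against 31.5 mm planned; both lie within the allowed 25–38 mm.

In the last pictures the bystanders and the smaller whistle stood where they started. The gripper was about 9 cm above the whistle and touching nothing, with wrist force near zero.

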